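# Index the photometer carousel and hold its cover shut

### The job

Get the photometer ready for its next reading: first swing the sprung advance lever once, all the way to its stop, and let it spring back, so that the sample carousel moves on by one place. Then turn the quarter-turn fastener until its wing lines up with the slot in the cover, swing the cover down over it and press it home on its gasket. The cover springs open by itself, so finish while still holding it pressed shut for me to lock it, and do not knock over or shift the beaker and the brown bottle beside it.

Things in the scene. Friction and masses are not known exactly. Their poses are not given: they have to be found in the camera images.
- photometer: White bench photometer, fixed, 150 mm deep (its x), 173 wide (its y), turned up to 0.25 rad. Origin on the bench; display looks along its -x, z up. Coordinates P(x, y, z) below are in its frame, in mm. Its open compartment spans x -64 to 64, y -45 to 70, floor z 58, in an aluminium frame, top z 70; right bar y -88 to -45; gasket top z 72. Dark blocks (top z 84) stand at y over 50.
- lever (a joint): Advance lever, a flat steel arm turning about the carousel's upright axis at P(-22, 14), with an upright post at its end. 0 = rest; grows counter-clockwise seen from above (post moves to P's +y) to its hard stop at 0.84 rad. A spring returns it to 0 when let go. Pushing the post to the stop takes about 4 N, a few more make sure of it.
- lever_post (a point): Centre of the top of the lever's post, a ribbed steel cylinder 12 mm thick, free from z 66 to 96, 62 mm from the lever's axis. At lever value a it lies in direction (a - 0.42) rad from P's x axis, seen from that axis: at rest at P(35, -11), at the stop about P(35, 39).
- carousel (a joint): Eight-place sample carousel, 78 mm across its steel ratchet teeth, white-capped vials in a ring, top z 95. 0 at the start, grows counter-clockwise from above. A pawl on the lever carries it on by one place (0.785 rad) in a full stroke and slips over the next tooth on the way back; it stays where it is put.
- fastener (a joint): Quarter-turn fastener on the frame's right bar. 0 = wing along P's x, in line with the cover's slot; grows counter-clockwise from above; limits -0.4 and 1.6; starts between 0.9 and 1.5. Stays where it is left, friction about 0.04 N m. If it is more than about 0.2 out of line the cover lands on it.
- wing (a point): Centre of the top of the fastener's wing, on its axis, at P(0, -67, 90). The wing is a steel bar 26 mm long, 10 thick, 12 high (z 78 to 90) on a thin neck over the bar of the frame (z 70; washer to z 73); nothing stands beside it.
- cover_press (a point): Point on the outside of the pan's flat top, midway in x, 100 mm from the hinge and 32 mm above its axis: a good place to push and to hold, with the fingers on the outside of the cover.
- slot (a point): Centre of the slot in the cover's flange, 148 mm from the hinge, on the flange's outer face: 32 mm long (along x) and 16 mm wide; with the cover closed the wing stands up through it.
- beaker: Bystander: 45 mm glass beaker, 55 mm high, to the right of the photometer; origin under its centre. Leave it alone.
- bottle_dye: Bystander: small brown bottle with black cap, 42 mm across, 90 mm high; origin under its centre. Leave it alone.
- cover (a joint): The aluminium cover on its hinge: axis along P's x through y 80, z 72 (left edge). 0 = closed on the gasket; starts at its stop, 1.75 rad: past upright, leaning out to the left (P's +y). A spring drives it open all the way, so it opens again as soon as it is let go.
- cover_pan (a point): Middle of the outer edge of the cover's pan top, 121 mm from the hinge, 32 mm above its axis. The cover: a 4 mm flange, x -75 to 75, reaches 168 mm from the hinge; on it a flat-topped pan, x -61 to 61, 10 to 121 mm from the hinge, top 32 mm above the hinge axis (z 104 closed). Holding it shut takes 8 to 10 N down at the pan's far edge, plus a few to press the gasket; 25 N does no harm.

How it is judged:
On the way, in this order (a step that is already met when the one before it is completed fails the run):
1. the advance lever is at its stop and has carried the carousel on (value of joint lever above 0.77 rad and value of joint carousel above 0.6 rad), for 0.05 s.
2. the lever has sprung back to rest, the carousel one place on (value of joint lever below 0.08 rad and value of joint carousel between 0.6 and 1.15 rad), for 0.1 s.
3. the fastener's wing is in line with the slot, the cover still open (value of joint fastener between -0.18 and 0.18 rad and value of joint cover above 0.3 rad), for 0.2 s.
At the end, for the whole second after the job is handed in: The robot still presses the cover (over 4 N), which lies shut on its gasket (hinge under 0.02 rad, over 1 N on the frame) with the wing in line in its slot (within 0.2 rad); the lever is at rest (under 0.08 rad) and the carousel one place on (0.6 to 1.15 rad) (all of step 2 and value of joint cover below 0.02 rad and contact force between any of the fingers, the arm and cover above 4 N and contact force between cover and photometer above 1 N and value of joint fastener between -0.2 and 0.2 rad); the arm keeps its last pose, push and grip.
It fails at once if a bystander is shifted or knocked over (distance of any of beaker, bottle_dye from where it was at the start of the episode above 0.02 m or angle between any of beaker, bottle_dye's own z axis and vertical above 0.4 rad).
It also fails if it takes over 70 s, if anything falls off the work surface, if the arm or the gripper's body presses on something with over 40 N, if the wrist force passes 120 N, or if a joint passes its speed limit or range.

### The arm

A 6-joint arm with a two-finger parallel gripper is mounted at the origin on the work surface; the furniture and walls round the work are solid. World frame = base frame: x ahead of the robot, y to its left, z up, the work surface at z = 0. Lengths are in m, angles in rad, forces in N, time in s.
With the tool pointing down it reaches from about 0.25 to 0.775 m from the base axis. Payload 4 kg.
Tool frame: the origin (TCP) lies between the finger pads; the fingertips stand 14 mm ahead of it and the grasp point (between the pads) lies 5 mm behind it (tip_reach is the distance from the TCP to the fingertips, in m); z points along the fingers, y is the line along which they close (so a half turn about z gives the same grasp; the last joint's range is limited). The gripper opens to 94 mm and grips with 3 to 60 N. Pads are 16 mm wide; open, the fingers measure 119 mm over their backs; the gripper's body (75 mm by 177 mm) begins 78 mm behind the grasp point.
Start: joints at [1.106, 0.087, 1.371, -0, 1.684, -0.103], TCP at [0.195, 0.514, 0.22] pointing down, gripper open.
Joint ranges: [-3.1, 3.1], [-0.76, 2.03], [0.27, 2.55], [-1.08, 4.22], [0.17, 2.65], [-2.57, 2.57]. Speed limits (rad/s): [2.79, 2.79, 3.14, 3.14, 3.14, 3.14].

### API

Orientations are given as [roll, pitch, yaw] about the fixed x, y, z axes, in that order (R = Rz(yaw) Ry(pitch) Rx(roll)).
In Python, from bench import * gives the robot as it stands. The module is installed in compiled form; this text tells all that it offers.
- The arm moves only by the tool servo_tool, never from a script. Its argument "targets" is a list of rows, each a list of 4 numbers: the shift along the tool's x, y, z in cm, then the turn about the tool's z in degrees. A call has 1 to 8 rows; each row is the pose to reach, as a shift and turn from the pose commanded when the call began, along the tool's axes at that moment; what a row does not reach only later rows make up. A row lasts 1/8 s, in which the tool goes at most 62.5 mm and 10.7 degrees, less where a joint would pass 70% of its speed; a pose out of reach is approached as far as the arm can. A call with a gripper value outside its range is refused whole. "claw" is the closure in counts, from 0 (fully open) to 255 (shut), set as the call begins (left out, the last holds). The fingers move at their own pace and stop on an object; the grip force is fixed at half the most. Time passes only in rows, so rows that repeat a pose let the fingers close. It gives the time, the measured TCP pose, the force, the opening and the grip force at its end, in the units of the state.
- get_obs(): the state, without advancing time (a new reading comes with each control period).
- snapshot(name): name is "scene" or "side" or "wrist"; returns the picture (400x640x3 uint8, blue, green, red); there is no depth.
- camera_model(name): a dict with "camera_matrix" (3x3 intrinsics, pixels), "camera_from_world" (4x4, takes a point from world to camera coordinates). Camera axes: x right, y up, looking along -z (the intrinsics and any distortion apply to the point x, -y, -z); pixel columns grow to the right and rows downward; lengths in m; the calibration is good to about 2 mm. A picture is of the moment at which its call begins: read the wrist's pose just before it. camera_model takes no time and is no camera call; for the wrist camera it gives the pose at the moment of the call.
- close_job(): hands the job in; it is judged then, once.
The state is a dict: "time": time; "joint_positions": joint angles; "qvel": joint speeds; "joint_torque": joint torques, N m; "tool_pos": TCP position; "ee_rot": TCP orientation; "wrist_force": force on the tool from outside, world axes, zero at the start; "wrist_torque": the same for the moment, N m; "width": finger opening in m; "finger_force": force on a finger pad.
Only numpy, scipy, OpenCV 4.12 (cv2) and the standard library are available. Lean on these libraries where they do the work, as an engineer would, in place of code of your own. Each camera call takes 0.05 s, during which the arm holds its last target. There are 200 camera calls.

## Working session

There is one attempt and no reset: what is moved stays moved. The work goes in short steps, Python scripts to look and compute and a tool call to move; the robot and the scene stay as the last step left them, time stands still between calls to the robot, and variables do not carry over. Pictures are saved under pics/ and viewed, at most 10 in all, crops included, and the job is handed in when it is done.

Besides the shell and the picture viewer there is one more tool, called after "Emit:" in YAML: its name, and indented under it one key for each argument. servo_tool: Moves the arm, as the interface text tells. Its arguments: {"type":"object","properties":{"targets":{"type":"array"},"claw":{"type":"number"}},"required":["targets"]}

```bash
mkdir -p pics; python3 - <<'E'
from bench import *
import cv2,numpy as np
o=get_obs();print({k:np.round(v,3).tolist() for k,v in o.items()})
for n in("scene","side","wrist"):
    m=camera_model(n);print(n,np.round(m["camera_matrix"],1).tolist(),np.round(m["camera_from_world"],3).tolist(),[k for k in m])
    cv2.imwrite(f"pics/{n}0.png",snapshot(n))
E
```

```text
{'time': 0.0, 'joint_positions': [1.106, 0.088, 1.372, -0.0, 1.684, -0.103], 'qvel': [0.003, 0.0, -0.001, -0.0, -0.0, 0.001], 'joint_torque': [-0.001, -34.019, -30.243, 0.072, 0.033, -0.0], 'tool_pos': [0.194, 0.514, 0.218], 'ee_rot': [-3.139, -0.0, 2.78], 'wrist_force': [0.689, -0.173, -0.177], 'wrist_torque': [0.012, 0.033, -0.02], 'finger_force': 0.0, 'width': 0.094}
scene [[365.9, 0.0, 319.4], [0.0, 365.9, 202.1], [0.0, 0.0, 1.0]] [[0.839, -0.545, -0.014, -0.377], [0.33, 0.489, 0.808, -0.271], [-0.433, -0.682, 0.59, -0.672], [0.0, 0.0, 0.0, 1.0]] ['camera_matrix', 'camera_from_world']
side [[487.5, 0.0, 315.2], [0.0, 487.5, 202.6], [0.0, 0.0, 1.0]] [[0.911, 0.413, 0.003, -0.452], [-0.36, 0.789, 0.497, 0.079], [0.203, -0.454, 0.868, -1.083], [0.0, 0.0, 0.0, 1.0]] ['camera_matrix', 'camera_from_world']
wrist [[341.3, 0.0, 321.2], [0.0, 341.3, 204.3], [0.0, 0.0, 1.0]] [[0.355, 0.935, -0.001, -0.55], [-0.9, 0.341, -0.272, 0.028], [-0.254, 0.097, 0.962, -0.393], [0.0, 0.0, 0.0, 1.0]] ['camera_matrix', 'camera_from_world']
```

View pics/scene0.png

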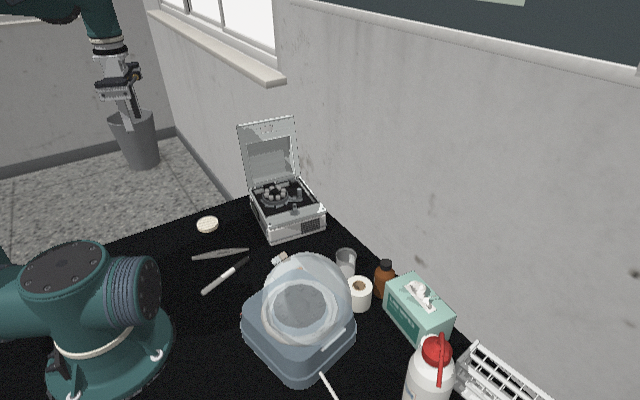

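View pics/wrist0.png

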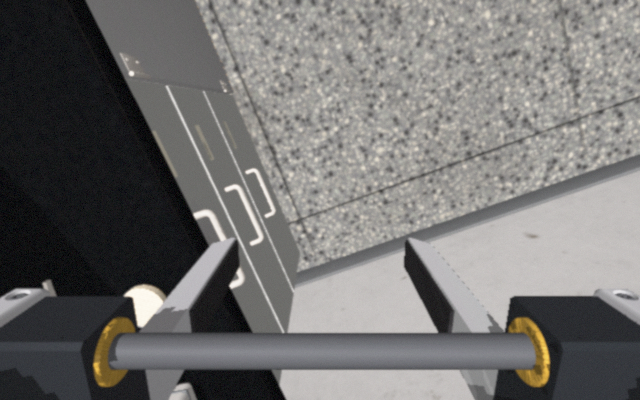

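The scene picture shows the photometer around (285,205) with its cover open, the beaker at (345,262) and the bottle at (384,280). The wrist view misses the photometer. Next I'll enlarge the side view and the scene crop.

```bash
python3 - <<'E'
import cv2
a=cv2.imread("pics/scene0.png")[100:300,220:420]
cv2.imwrite("pics/sc1.png",cv2.resize(a,(600,600),interpolation=cv2.INTER_CUBIC))
E
```

```text
(no output)
```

View pics/side0.png

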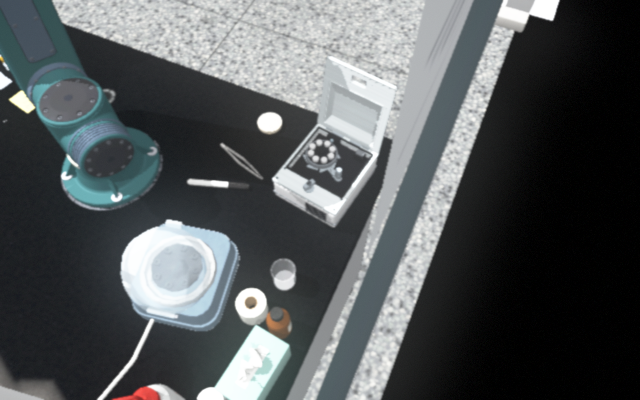

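View pics/sc1.png

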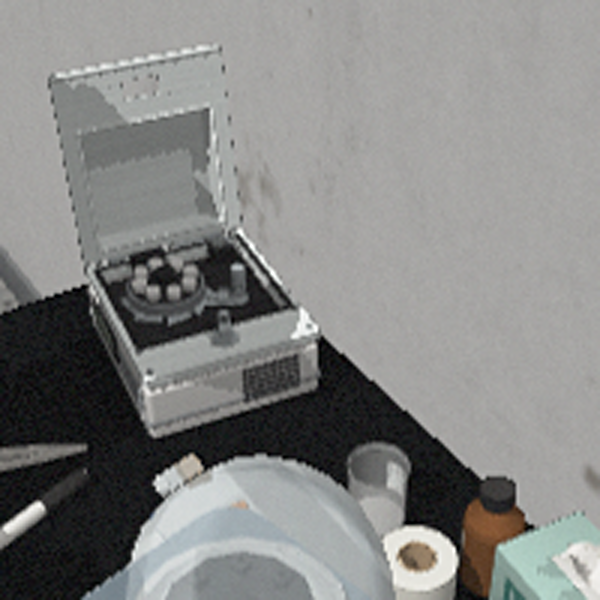

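The side view shows the photometer at (330,165), with the carousel at (322,150), the post near (338,173) and the fastener near (309,185). I need an enlarged side crop for accurate pixels.

```bash
python3 - <<'E'
import cv2
a=cv2.imread("pics/side0.png")[110:230,262:402]
cv2.imwrite("pics/sd1.png",cv2.resize(a,(700,600),interpolation=cv2.INTER_CUBIC))
E
```

```text
(no output)
```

View pics/sd1.png

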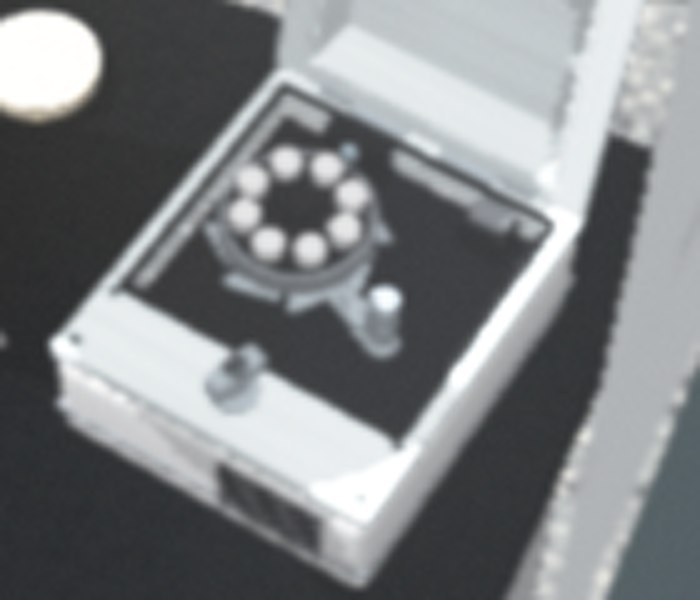

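The enlarged side view shows the post top at (386,298), the wing top at (237,365) and the cap-ring centre at (298,205). The inner frame corners are (118,290), (400,445) and (552,225), and the outer ones (58,345) and (358,520). I'll fit the pose to these.

```bash
cat > h.py <<'E'
from bench import *
import cv2,numpy as np
from scipy.optimize import least_squares
def proj(n,X,m=None):
    m=m or camera_model(n);T=m["camera_from_world"];K=m["camera_matrix"]
    c=np.atleast_2d(X)@T[:3,:3].T+T[:3,3];c=c*[1,-1,-1]
    u=c@K.T;return u[:,:2]/u[:,2:]
def P2W(p,X):
    c,s=np.cos(p[2]),np.sin(p[2]);X=np.atleast_2d(X)/1000.
    return X@np.array([[c,-s,0],[s,c,0],[0,0,1]]).T+[p[0],p[1],0]
E
python3 - <<'E'
from h import *
S=[((386,298),(35,-11,96)),((237,365),(0,-67,90)),((298,205),(-22,14,95)),((118,290),(-64,-45,70)),((400,445),(64,-45,70)),((552,225),(64,70,70)),((58,345),(-75,-88,70)),((358,520),(75,-88,70))]
C=[((238,265),(35,-11,96)),((224,317),(0,-67,90)),((168,275),(-22,14,95)),((316,325),(75,-88,70))]
ps=np.array([a for a,_ in S])/5+[262,110];pc=np.array([a for a,_ in C])/3+[220,100]
Xs=[b for _,b in S];Xc=[b for _,b in C];ms,mc=camera_model("side"),camera_model("scene")
f=lambda p:np.r_[(proj("side",P2W(p,Xs),ms)-ps).ravel(),(proj("scene",P2W(p,Xc),mc)-pc).ravel()]
best=min((least_squares(f,[.5,.4,y],loss='soft_l1') for y in(-1.5,-.7,0,.7,1.5)),key=lambda r:r.cost)
print(best.x,best.cost);print(np.round(best.fun.reshape(-1,2),1).tolist())
p=best.x;np.save("p.npy",p)
for X in [(35,-11,96),(0,-67,90),(0,80,72),(-22,14,95)]:print(X,P2W(p,X).round(4))
# beaker, bottle base guess from side image
for n,uv,z in(("beaker",(284,275),.02),("bottle",(278,318),.06)):
    r=least_squares(lambda q:(proj("side",[q[0],q[1],z],ms)-uv).ravel(),[.4,.2]);print(n,r.x)
E
```

```text
[ 0.45105149  0.15748506 -0.14899608] 14.082087269478146
[[-0.2, 0.3], [-0.7, 0.5], [-0.1, -2.1], [3.0, -1.4], [-0.1, -3.1], [-1.7, 1.0], [-1.5, -0.0], [1.6, 0.5], [0.5, -0.3], [0.5, -0.1], [-0.8, -2.8], [2.0, 0.5]]
(35, -11, 96) [[0.484  0.1414 0.096 ]]
(0, -67, 90) [[0.4411 0.0912 0.09  ]]
(0, 80, 72) [[0.4629 0.2366 0.072 ]]
(-22, 14, 95) [[0.4314 0.1746 0.095 ]]
beaker [ 0.46583596 -0.07700456]
bottle [ 0.50046541 -0.16632012]
```

Emit:
servo_tool:
  targets:
    - [0, 0, -5, 0]
    - [-4, -3, -8, 10]
    - [-10, -7, -8, 20]
    - [-16, -11.5, -8, 30]
    - [-22, -16, -8, 40]
    - [-28, -20, -8, 50]
    - [-34, -24, -8, 60]
    - [-40, -29, -8, 68]
  claw: 255

```text
time: 1.15
tool_pos: [0.4304, 0.1586, 0.2992]
ee_rot: [3.142, -0.0, 1.588]
wrist_force: [0.4, 0.4, 0.1]
width: 0.0176
finger_force: 0.0
```

Emit:
servo_tool:
  targets:
    - [0, 0, 0, 10]
    - [0, 0, 0, 10]
    - [0, 0, 0, 10]

```text
time: 1.52
tool_pos: [0.4293, 0.1609, 0.2994]
ee_rot: [-3.141, -0.0, 1.422]
wrist_force: [0.1, 0.4, 0.5]
width: 0.0004
finger_force: 0.0
```

```bash
python3 - <<'E'
from h import *
o=get_obs();print(o["time"],o["tool_pos"],o["ee_rot"]);m=camera_model("wrist")
T=m["camera_from_world"];print(-T[:3,:3].T@T[:3,3],-T[2,:3])
im=snapshot("wrist");cv2.imwrite("pics/w1.png",im)
p=np.load("p.npy");print(proj("wrist",P2W(p,[(35,-11,96),(0,-67,90),(-22,14,95),(75,-88,70),(-75,-88,70)]),m).round())
import pickle;pickle.dump(m,open("w1.pkl","wb"))
E
```

```text
1.525 [0.42933146 0.16090063 0.29941271] [-3.14141382e+00 -1.19191234e-04  1.42194671e+00]
[0.44088361 0.23969137 0.46643808] [-0.03980836 -0.26739553 -0.96276421]
[[372. 193.]
 [340. 238.]
 [321. 171.]
 [399. 248.]
 [279. 248.]]
```

View pics/w1.png

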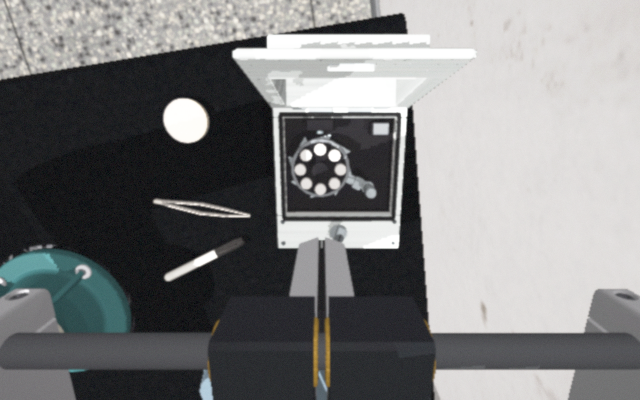

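The wrist view shows the photometer squarely from above, with its front corners at (278,248) and (399,248) as predicted. The post is near (370,192) and the fastener near (339,230). A crop should refine those.

```bash
python3 - <<'E'
import cv2
a=cv2.imread("pics/w1.png")[135:255,270:410]
cv2.imwrite("pics/w1c.png",cv2.resize(a,(700,600),interpolation=cv2.INTER_CUBIC))
E
```

```text
(no output)
```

View pics/w1c.png

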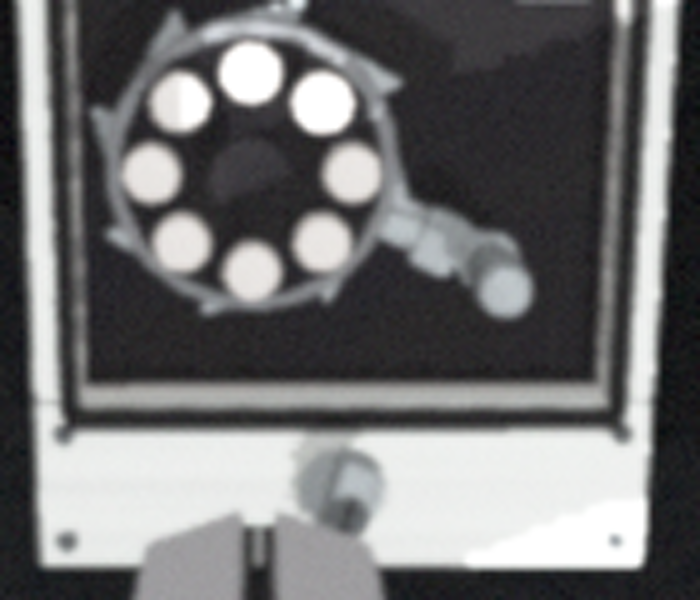

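```bash
cat >> h.py <<'E'
from scipy.spatial.transform import Rotation as Ro
def go(*Xs):
    p=np.load("p.npy");o=get_obs();R=Ro.from_euler("xyz",o["ee_rot"]).as_matrix()
    print("t",round(o["time"],2),"Ppos",((o["tool_pos"]-[p[0],p[1],0])@np.array([[np.cos(p[2]),-np.sin(p[2]),0],[np.sin(p[2]),np.cos(p[2]),0],[0,0,1]])*1000).round(1),"yaw err deg",np.degrees(o["ee_rot"][2]-p[2]-np.pi/2).round(2),"F",np.round(o["wrist_force"],1))
    for X in Xs: print(X,((P2W(p,X)[0]-o["tool_pos"])@R*100).round(2))
E
python3 - <<'E'
from h import *
go((38,-38,200),(38,-38,90),(38,0,90),(38,25,90))
E
```

```text
t 1.57 Ppos [-22.1   0.3 299.5] yaw err deg 0.01 F [-0.6  0.5  0.6]
(38, -38, 200) [-3.84  6.01  9.95]
(38, -38, 90) [-3.84  6.01 20.95]
(38, 0, 90) [-0.04  6.01 20.95]
(38, 25, 90) [ 2.46  6.01 20.95]
```

Emit:
servo_tool:
  targets:
    - [-3.8, 6, 5, 0]
    - [-3.8, 6, 10, 0]
    - [-3.8, 6, 14, 0]
    - [-3.8, 6, 17, 0]
    - [-3.8, 6, 19, 0]
    - [-3.8, 6, 20.5, 0]
    - [-3.8, 6, 21, 0]
    - [-3.8, 6, 21, 0]

```text
time: 2.58
tool_pos: [0.4834, 0.1141, 0.0898]
ee_rot: [3.141, -0.0, 1.419]
wrist_force: [0.1, 0.2, 0.5]
width: 0.0006
finger_force: 0.0
```

Emit:
servo_tool:
  targets:
    - [0.6, 0, 0, 0]
    - [1.3, 0, 0, 0]
    - [2.0, 0, 0, 0]
    - [2.8, 0, 0, 0]
    - [3.6, 0, 0, 0]
    - [4.4, 0, 0, 0]
    - [5.2, 0, 0, 0]
    - [6.0, 0, 0, 0]

```text
time: 3.58
tool_pos: [0.4914, 0.1732, 0.0898]
ee_rot: [-3.139, 0.001, 1.419]
wrist_force: [-3.9, -5.2, 3.6]
width: 0.0003
finger_force: 2.9
```

Emit:
servo_tool:
  targets:
    - [0.3, 0, 0, 0]
    - [0.5, 0, 0, 0]
    - [0.5, 0, 0, 0]

```text
time: 3.95
tool_pos: [0.4914, 0.1757, 0.0895]
ee_rot: [-3.138, 0.007, 1.419]
wrist_force: [-3.8, -10.5, 6.1]
width: 0.0003
finger_force: 5.5
```

```bash
python3 - <<'E'
from h import *
go()
cv2.imwrite("pics/w2.png",cv2.resize(snapshot("wrist")[100:260,200:440],(720,480)))
E
```

```text
t 3.95 Ppos [37.2 24.  89.5] yaw err deg -0.18 F [ -3.8 -10.5   6.1]
```

Emit:
servo_tool:
  targets:
    - [0.2, 0, 0, 0]
    - [0.2, 0, 0, 0]

```text
time: 4.25
tool_pos: [0.4914, 0.1761, 0.0895]
ee_rot: [-3.138, 0.01, 1.418]
wrist_force: [-4.4, -14.4, 7.2]
width: 0.0001
finger_force: 7.5
```

Emit:
servo_tool:
  targets:
    - [-1.0, 0, 0, 0]
    - [-2.0, 0, 0, 0]
    - [-3.0, 0, 0, 0]
    - [-4.0, 0, 0, 0]
    - [-5.0, 0, 0, 0]
    - [-6.0, 0, 0, 0]
    - [-7.0, 0, 0, 0]
    - [-7.0, 0, -5, 0]

```text
time: 5.25
tool_pos: [0.4794, 0.1097, 0.1354]
ee_rot: [-3.131, 0.002, 1.417]
wrist_force: [0.9, 0.6, 0.3]
width: 0.0002
finger_force: 0.0
```

Emit:
servo_tool:
  targets:
    - [0, 0, -5, 0]
    - [0, -2, -10, 0]
    - [0, -4, -13, 0]
    - [0, -4, -13, 0]

```text
time: 5.75
tool_pos: [0.4441, 0.1171, 0.273]
ee_rot: [3.134, -0.003, 1.419]
wrist_force: [0.2, -0.5, -0.3]
width: 0.0001
finger_force: 0.0
```

```bash
python3 - <<'E'
from h import *
go((0,-67,150),(0,-67,90))
m=camera_model("wrist");im=snapshot("wrist");cv2.imwrite("pics/w3full.png",im)
p=np.load("p.npy");q=proj("wrist",P2W(p,[(35,-11,96),(0,-67,90),(-22,14,95)]),m);print(q)
a,b=int(q[0,0]),int(q[0,1])
r0,c0=max(0,min(240,b-70)),max(0,min(440,a-120));print(r0,c0)
cv2.imwrite("pics/w3.png",cv2.resize(im[r0:r0+160,c0:c0+200],(750,600),interpolation=cv2.INTER_CUBIC))
E
```

```text
t 5.75 Ppos [ -0.9 -40.9 273. ] yaw err deg -0.15 F [ 0.2 -0.5 -0.3]
(0, -67, 150) [-2.64  0.   12.29]
(0, -67, 90) [-2.66 -0.05 18.29]
[[355.3813099  159.874845  ]
 [320.92239502 211.41780936]
 [298.50921375 134.86107175]]
89 235
```

View pics/w3.png

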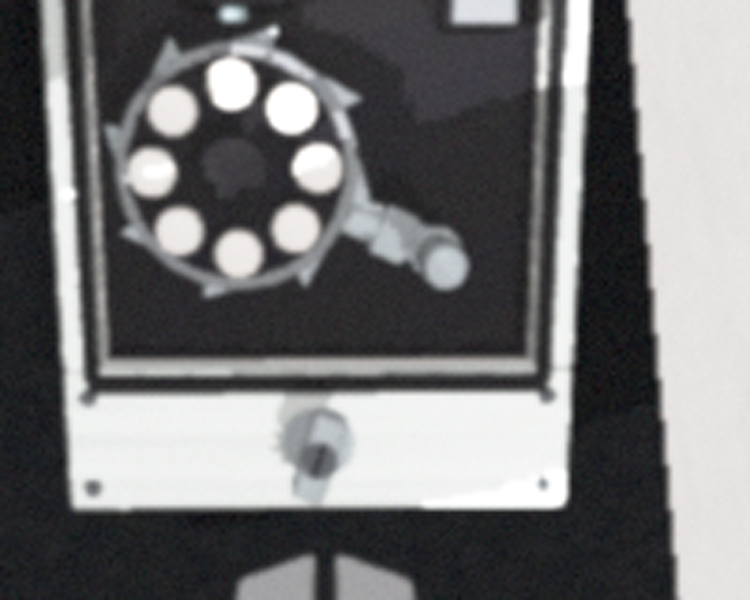

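Lever is back at rest (post at (446,263) in the crop) and the carousel moved on. The wing is centred near (318,457), lying about 77° from P's x, so I'll grip it across that.

Emit:
servo_tool:
  targets:
    - [-2.6, -0.1, 0, 7]
    - [-2.6, -0.1, 5, 13]
    - [-2.6, -0.1, 10, 13]
    - [-2.6, -0.1, 14, 13]
    - [-2.6, -0.1, 16.5, 13]
    - [-2.6, -0.1, 18, 13]
    - [-2.6, -0.1, 18.3, 13]
    - [-2.6, -0.1, 18.3, 13]
  claw: 130

```text
time: 6.8
tool_pos: [0.4384, 0.0913, 0.0863]
ee_rot: [-3.141, 0.0, 1.191]
wrist_force: [0.1, -0.3, 0.6]
width: 0.0462
finger_force: 0.0
```

Emit:
servo_tool:
  targets:
    - [0, 0, 0, 0]
    - [0, 0, 0, 0]
    - [0, 0, 0, 0]
    - [0, 0, 0, 0]
    - [0, 0, 0, 0]
  claw: 255

```text
time: 7.42
tool_pos: [0.4396, 0.0911, 0.0868]
ee_rot: [3.138, -0.001, 1.191]
wrist_force: [4.6, -1.4, -2.8]
width: 0.0097
finger_force: 29.9
```

```bash
python3 - <<'E'
from h import *
go();print(get_obs()["wrist_torque"])
E
```

```text
t 7.42 Ppos [ -1.5 -67.4  86.8] yaw err deg -13.2 F [ 4.6 -1.4 -2.8]
[-0.26293198 -0.72607689 -0.01297623]
```

Emit:
servo_tool:
  targets:
    - [0, 0.2, 0, 5]
    - [0, 0.2, 0, 15]
    - [0, 0.2, 0, 25]
    - [0, 0.2, 0, 35]
    - [0, 0.2, 0, 45]
    - [0, 0.2, 0, 55]
    - [0, 0.2, 0, 65]
    - [0, 0.2, 0, 73]

```text
time: 8.43
tool_pos: [0.4397, 0.0909, 0.0868]
ee_rot: [-3.141, 0.001, -0.087]
wrist_force: [-0.8, -0.1, 2.1]
width: 0.0099
finger_force: 30.0
```

Emit:
servo_tool:
  targets:
    - [0, 0, 0, 4]
    - [0, 0, 0, 4]
    - [0, 0, 0, 4]

```text
time: 8.8
tool_pos: [0.4397, 0.0909, 0.0868]
ee_rot: [-3.141, 0.001, -0.151]
wrist_force: [-2.6, 2.0, 2.9]
width: 0.0097
finger_force: 29.9
```

```bash
python3 - <<'E'
from h import *
go();o=get_obs();print(o["wrist_torque"],o["joint_positions"],o["finger_force"],o["width"])
E
```

```text
t 8.8 Ppos [ -1.3 -67.5  86.8] yaw err deg -90.13 F [-2.6  2.   2.9]
[ 0.23647999  0.51934187 -0.01058905] [ 7.68857648e-02 -7.23195728e-02  1.79886397e+00  8.29607168e-04
  1.41591738e+00  1.79886797e+00] 29.92674708366394 0.009659110976499893
```

Emit:
servo_tool:
  targets:
    - [0, 0, 0, 0]
    - [0, 0, 0, 0]
    - [0, 0, 0, 0]
    - [0, 0, -3, 0]
    - [0, 0, -8, 0]
    - [0, 0, -14, 0]
    - [0, 0, -20, 0]
    - [0, 0, -20, 0]
  claw: 130

```text
time: 9.8
tool_pos: [0.4424, 0.0908, 0.2926]
ee_rot: [-3.139, -0.012, -0.152]
wrist_force: [0.9, -0.3, -0.2]
width: 0.0463
finger_force: 0.0
```

```bash
python3 - <<'E'
from h import *
m=camera_model("wrist");im=snapshot("wrist")
go((0,175,320),(0,175,180))
q=proj("wrist",P2W(np.load("p.npy"),(0,-67,90)),m);print(q)
a,b=q[0].astype(int);r0,c0=max(0,min(280,b-60)),max(0,min(480,a-80))
print(r0,c0);cv2.imwrite("pics/w4.png",cv2.resize(im[r0:r0+120,c0:c0+160],(640,480),interpolation=cv2.INTER_CUBIC))
E
```

```text
t 9.85 Ppos [ 2.00e-01 -6.75e+01  2.89e+02] yaw err deg -90.19 F [ 0.2  0.2 -0.6]
(0, 175, 320) [ -0.09 -24.25  -3.06]
(0, 175, 180) [ -0.16 -24.23  10.94]
[[322.53534028 185.72620996]]
125 242
```

View pics/w4.png

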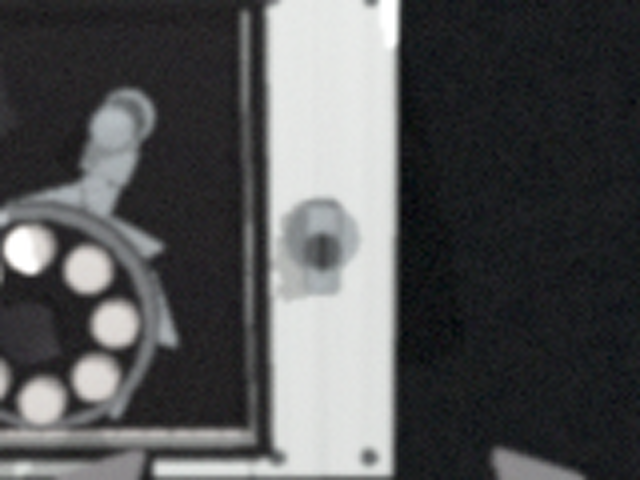

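The wing now lies along P's x, at (322,245) in the crop. Next I'll move over the open cover, behind it, with the fingers closed.

Emit:
servo_tool:
  targets:
    - [0, 0, -3, 0]
    - [0, -5, -3, 0]
    - [0, -10, -3, 0]
    - [0, -15, -3, 0]
    - [0, -20, -3, 0]
    - [-0.1, -24.2, -3, 0]
    - [-0.1, -24.2, -3, 0]
    - [-0.1, -24.2, -3, 0]
  claw: 255

```text
time: 10.85
tool_pos: [0.4755, 0.3293, 0.3145]
ee_rot: [3.139, 0.003, -0.152]
wrist_force: [-0.6, 0.1, 0.1]
width: 0.0009
finger_force: 0.0
```

Emit:
servo_tool:
  targets:
    - [0, 0, 4, 0]
    - [0, 0, 8, 0]
    - [0, 0, 11, 0]
    - [0, 0, 13.5, 0]
    - [0, 0, 14, 0]
    - [0, 0, 14, 0]

```text
time: 11.6
tool_pos: [0.4761, 0.3292, 0.177]
ee_rot: [-3.141, -0.0, -0.153]
wrist_force: [-0.5, 0.2, 0.4]
width: 0.0005
finger_force: 0.0
```

```bash
python3 - <<'E'
from h import *
go((0,145,180),(0,124.5,180))
print(get_obs()["joint_positions"].round(2))
w=[]
for a in (1.5,1.35,1.2,1.05,.9,.75,.6,.45,.3,.2,.1,0):
    r=96+9*(1-a/1.5);w.append((0,round(80-r*np.cos(a)+32*np.sin(a)+12.5,1),round(72+r*np.sin(a)+32*np.cos(a)+14,1)))
go(*w)
E
```

```text
t 11.6 Ppos [ -0.8 173.5 177. ] yaw err deg -90.25 F [-0.5  0.2  0.4]
(0, 145, 180) [ 0.09  2.85 -0.3 ]
(0, 124.5, 180) [ 0.1  4.9 -0.3]
[ 0.51  0.16  1.37 -0.    1.61  2.23]
t 11.6 Ppos [ -0.8 173.5 177. ] yaw err deg -90.25 F [-0.5  0.2  0.4]
(0, np.float64(117.6), np.float64(184.0)) [ 0.1   5.59 -0.7 ]
(0, np.float64(102.5), np.float64(187.6)) [ 0.11  7.1  -1.06]
(0, np.float64(86.9), np.float64(188.7)) [ 0.11  8.66 -1.17]
(0, np.float64(71.1), np.float64(187.5)) [ 0.12 10.24 -1.05]
(0, np.float64(55.7), np.float64(183.9)) [ 0.13 11.78 -0.69]
(0, np.float64(40.8), np.float64(177.9)) [ 0.13 13.27 -0.09]
(0, np.float64(26.9), np.float64(169.7)) [ 0.14 14.66  0.73]
(0, np.float64(14.3), np.float64(159.3)) [ 0.15 15.92  1.77]
(0, np.float64(3.4), np.float64(147.1)) [ 0.15 17.01  2.99]
(0, np.float64(-2.9), np.float64(138.0)) [ 0.15 17.64  3.9 ]
(0, np.float64(-8.2), np.float64(128.3)) [ 0.15 18.17  4.87]
(0, np.float64(-12.5), np.float64(118.0)) [ 0.16 18.6   5.9 ]
```

Emit:
servo_tool:
  targets:
    - [0.1, 2.0, -0.3, 0]
    - [0.1, 3.5, -0.3, 0]
    - [0.1, 4.9, -0.3, 0]
    - [0.1, 5.8, -0.7, 0]
    - [0.1, 7.1, -1.0, 0]
    - [0.1, 8.7, -1.1, 0]
    - [0.1, 10.2, -1.0, 0]

```text
time: 12.48
tool_pos: [0.461, 0.2283, 0.1863]
ee_rot: [-3.141, 0.001, -0.152]
wrist_force: [0.5, 5.1, -1.0]
width: 0.0002
finger_force: 1.9
```

```bash
python3 - <<'E'
from h import *
go();cv2.imwrite("pics/s5.png",cv2.resize(snapshot("side")[20:240,220:440],(600,600)))
E
```

```text
t 12.47 Ppos [ -0.7  71.5 186.3] yaw err deg -90.18 F [ 0.5  5.1 -1. ]
```

View pics/s5.png

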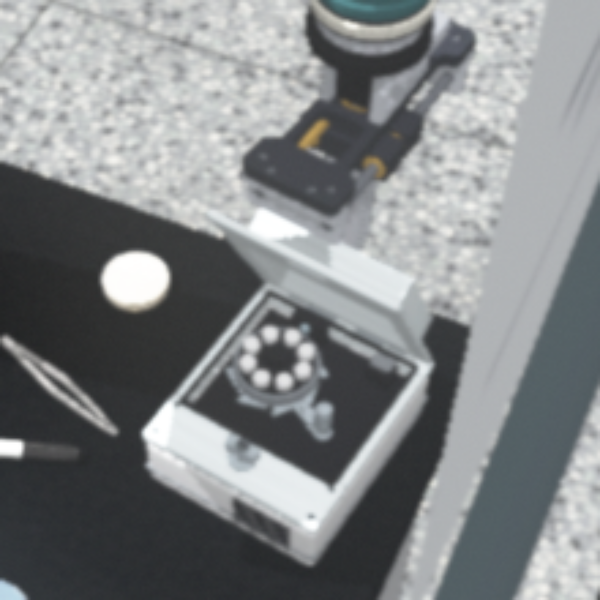

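The cover is following the fingers at about 60°, with everything else in place. I'll continue along the arc.

Emit:
servo_tool:
  targets:
    - [0, 1.6, 0.3, 0]
    - [0, 3.1, 0.9, 0]
    - [0, 4.4, 1.7, 0]
    - [0, 5.7, 2.8, 0]
    - [0, 6.8, 4.0, 0]
    - [0, 7.4, 4.9, 0]
    - [0, 8.0, 5.9, 0]
    - [0, 8.4, 6.8, 0]

```text
time: 13.52
tool_pos: [0.4487, 0.1455, 0.1199]
ee_rot: [-3.141, -0.001, -0.153]
wrist_force: [-2.0, 3.8, 8.2]
width: 0.0004
finger_force: 4.2
```

```bash
python3 - <<'E'
from h import *
go()
E
```

```text
t 13.53 Ppos [ -0.6 -12.2 119.9] yaw err deg -90.21 F [-2.   3.8  8.2]
```

Emit:
servo_tool:
  targets:
    - [0, 0.2, 0.3, 0]
    - [0, 0.2, 0.5, 0]
    - [0, 0.2, 0.5, 0]

```text
time: 13.9
tool_pos: [0.4486, 0.1449, 0.1181]
ee_rot: [-3.138, -0.002, -0.152]
wrist_force: [-6.1, 4.9, 19.4]
width: 0.0002
finger_force: 9.7
```

Emit:
servo_tool:
  targets:
    - [0, 0, 0.3, 0]
    - [0, 0, 0.3, 0]
    - [0, 0, 0.3, 0]

```text
time: 14.28
tool_pos: [0.4487, 0.1449, 0.118]
ee_rot: [-3.138, -0.004, -0.152]
wrist_force: [-11.9, 3.1, 31.2]
width: 0.0003
finger_force: 15.6
```

Emit:
servo_tool:
  targets:
    - [0, 0, -0.15, 0]
    - [0, 0, -0.15, 0]
    - [0, 0, -0.15, 0]
    - [0, 0, -0.15, 0]

```text
time: 14.78
tool_pos: [0.4487, 0.1449, 0.1181]
ee_rot: [-3.138, -0.003, -0.152]
wrist_force: [-9.1, 2.5, 24.8]
width: 0.0008
finger_force: 12.7
```

```bash
python3 -c "
from bench import *
print(close_job())"
```

```text
the job is handed in; nothing more can be done
None
```

I handed the job in with the arm still pressing the cover shut at about 25 N, ready for you to lock. The lever had sprung back, the carousel looked one place on and the wing was in line; I judged the seating only from height and force, took no picture of the closed cover, and kept clear of the beaker and bottle without re-checking them, and the hand-in gave no verdict.

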